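Pump up the vacuum lifter on a cupboard door

ROBOT

A 6-joint arm with a two-finger parallel gripper is mounted at the origin on the work surface. World frame = base frame: x ahead of the robot, y to its left, z up, the work surface at z = 0. Lengths are in m, angles in rad, forces in N, time in s.
With the tool pointing down it reaches from about 0.425 to 0.95 m from the base axis. Payload 3.5 kg.
Tool frame: the origin (TCP) lies midway between the tips of the shut fingers; the grasp point (between the pads) lies 19 mm behind it (ctrl.pinch_z is the distance from the TCP to the grasp point, in m); z points along the fingers, y is the line along which they close (so a half turn about z gives the same grasp; the last joint's range is limited). The gripper opens to 85 mm and grips with 20 to 120 N. Pads are 22 mm wide; open, the fingers measure 114 mm over their backs; the gripper's body (76 mm by 85 mm) begins 54 mm behind the grasp point. The pads swing forward as they close: fully open they stand 13 mm farther back than shut.
Start: joints at [-1.271, 0.286, 1.577, -0, 1.279, -0.15], TCP at [0.294, -0.608, 0.231] pointing down, gripper open.
Joint ranges: [-2.77, 2.77], [-0.9, 2.22], [0.21, 2.48], [-1.53, 4.67], [0.24, 2.81], [-2.84, 2.84]. Speed limits (rad/s): [2.79, 2.79, 3.14, 3.14, 3.14, 3.14].

INTERFACE

Orientations are given as a unit quaternion [x, y, z, w].
In Python, from plant import get_state, viewer, sign_off, ctrl gives the robot as it stands. The module is installed in compiled form; this text tells all that it offers.
- The arm moves only by the shell command python3 -m handwheel 'ROWS' [FORCE]. ROWS is JSON, a list that holds one entry, the list of rows, each a list of 5 numbers: the finger opening in m, from 0 to 0.0854, then the shift along the tool's x, y, z in m, then the turn about the tool's z in degrees. In form: [[[claw, x, y, z, spin], ...]]. A call has 1 to 12 rows; each row shifts and turns the commanded pose from where the row before left it, along the tool's axes as they then stand; what a row does not reach is not made up. A row lasts 1/12 s, in which the tool goes at most 41.7 mm and 7.16 degrees, less where a joint would pass 70% of its speed; a pose out of reach is approached as far as the arm can. A call is refused whole if a number of a shift passes 0.0417 or a number of a turn 7.16, either way. A call with a gripper value outside its range is refused whole. The fingers move at their own pace and stop on an object; FORCE is the grip in N (left out, the last holds). Time passes only in rows, so rows that do not move let the fingers close. It gives the time, the measured TCP pose, the force, the opening and the grip force at its end, in the units of the state.
- get_state(): the state, without advancing time (a new reading comes with each control period).
- viewer.read_camera(name): name is "scene" or "top" or "wrist"; returns the picture (400x640x3 uint8, blue, green, red); there is no depth.
- viewer.camera_params(name): a dict with "fov_y" (degrees; the focal length in pixels is half the picture's height over the tangent of half this angle, whatever the lens; pixels are square), "cx", "cy" (the principal point, pixels), "xyz" and "attitude" of the camera in the world; the wrist camera has in their place "hand_eye" (4x4, takes a point from camera to tool coordinates, whose origin is the TCP and whose axes are the flange's). Camera axes: x right, y up, looking along -z (the intrinsics and any distortion apply to the point x, -y, -z); pixel columns grow to the right and rows downward; lengths in m; the calibration is good to about 2 mm. A picture is of the moment at which its call begins: read the wrist's pose just before it. camera_params takes no time and is no camera call.
- sign_off(): hands the job in; it is judged then, once.
Trained networks look in the newest picture that a camera, given by its name, has taken for a name from the list of things; names that differ only in an ending like _2 or _b are one class to them, and where a whole thing is asked for, a point or a joint stands for the part that bears it (a point fixed in the world has none). Each returns a list of dicts, best first, with "confidence" (0 to 1); they miss things now and then, are a little off and sometimes report something else, mostly with a low value. They report only what shows in the picture. A call takes as long as a camera call.
- viewer.look_for(camera, name): "extent" ([left, top, width, height] as shares, 0 to 1, of the picture: columns of its width, rows of its height, round what is visible of it).
- viewer.outline_of(camera, name): "mask" (400x640 bool, what is visible of it) and "extent" ([left, top, width, height] as shares, 0 to 1, of the picture: columns of its width, rows of its height, round what is visible of it).
- viewer.pinpoint(camera, name): "xy" ([column, row] as shares, 0 to 1, of the picture: columns of its width, rows of its height: a listed point, or the origin of a listed thing).
The state is a dict: "time": time; "qpos": joint angles; "dq": joint speeds; "joint_efforts": joint torques, N m; "eef_pos": TCP position; "tcp_rot": TCP orientation; "contact_force": force on the tool from outside, world axes, zero at the start; "wrist_torque": the same for the moment, N m; "opening": opening from 0.0 (shut) to 1.0 (fully open); "finger_force": force on a finger pad.
Only numpy, scipy, OpenCV 4.12 (cv2) and the standard library are available. Lean on these libraries where they do the work, as an engineer would, in place of code of your own. Each camera call takes 0.05 s, during which the arm holds its last target. There are 200 camera calls.

TASK

Two hand vacuum lifters sit on the white door panel, and one has lost its vacuum: its steel indicator pin has sunk in. With the fingertips, pump that lifter's spring plunger with full strokes until its pin has popped fully out like the other lifter's, then leave the plunger up. Do not touch either pin, do not pump the other lifter, and leave the things lying around where they are.

Things in the scene. Friction and masses are not known exactly. Their poses are not given: they have to be found in the camera images.
- panel: white cupboard door, 300 x 620 x 20 mm, lying flat on the bench, fixed; origin: centre of its underside
- lifter_a: hand vacuum lifter fixed on the panel: 150 mm black rubber pad, aluminium disc, grey pump block (38 x 94 mm, top at z 51 mm), black handle bar along y at x -32 mm (top at z 68 mm). Origin: centre of the pad's underside, on the panel's top; z up. In its frame the plunger stands at x +28, y -30 mm (collar top z 61 mm), the indicator pin at x +28, y +30 mm
- knob_top_a (a point): centre of the flat top of the spring plunger's round black knob (34 mm diameter, 12 mm thick) on lifter_a; 91 mm above the lifter's origin when the plunger is up, and it moves with the plunger
- plunger_a_press (a joint): how far that plunger is pressed straight down: 0 = up, 0.014 m = at its lower stop. Its spring (3 N at first, 8 N at the bottom) brings it up again. Each full stroke, down to the stop and all the way up, ratchets the pin out by about 7 mm (the first or a brisk one up to 14 mm); the pin rises while the plunger comes up. A stroke under 10 mm may do nothing
- pin_a: plain steel indicator pin of 12 mm diameter in lifter_a; its frame sits on the pin's axis, level with the lifter's origin when the pin is fully sunk, and rises with the pin. It only shows the vacuum and is not to be touched
- pin_top_a (a point): centre of that pin's top end: 58 mm above the lifter's origin when fully sunk (3 mm proud of its collar), 86 mm when fully out
- pin_a_out (a joint): how far that pin stands out: 0 = sunk, 0.028 m = fully out. It stays where it is by friction
- lifter_b: hand vacuum lifter fixed on the panel: 150 mm black rubber pad, aluminium disc, grey pump block (38 x 94 mm, top at z 51 mm), black handle bar along y at x -32 mm (top at z 68 mm). Origin: centre of the pad's underside, on the panel's top; z up. In its frame the plunger stands at x +28, y -30 mm (collar top z 61 mm), the indicator pin at x +28, y +30 mm
- knob_top_b (a point): centre of the flat top of the spring plunger's round black knob (34 mm diameter, 12 mm thick) on lifter_b; 91 mm above the lifter's origin when the plunger is up, and it moves with the plunger
- plunger_b_press (a joint): how far that plunger is pressed straight down: 0 = up, 0.014 m = at its lower stop. Its spring (3 N at first, 8 N at the bottom) brings it up again. Each full stroke, down to the stop and all the way up, ratchets the pin out by about 7 mm (the first or a brisk one up to 14 mm); the pin rises while the plunger comes up. A stroke under 10 mm may do nothing
- pin_b: plain steel indicator pin of 12 mm diameter in lifter_b; its frame sits on the pin's axis, level with the lifter's origin when the pin is fully sunk, and rises with the pin. It only shows the vacuum and is not to be touched
- pin_top_b (a point): centre of that pin's top end: 58 mm above the lifter's origin when fully sunk (3 mm proud of its collar), 86 mm when fully out
- pin_b_out (a joint): how far that pin stands out: 0 = sunk, 0.028 m = fully out. It stays where it is by friction
- carton: cardboard screw carton with a yellow band, 100 x 60 x 45 mm, loose on the panel between the lifters; origin: centre of its underside; bystander
- screwdriver: screwdriver lying on the bench; bystander
- glue: white glue bottle, 60 mm diameter, 150 mm tall, standing on the bench beside the panel; origin: centre of its underside; bystander

How it is judged:
On the way, in this order (a step that is already met when the one before it is completed fails the run):
1. the plunger of the lifter with the sunken pin is pressed well down (over 10.5 mm of 14) (value of joint plunger_a_press above 0.0105 m), for 0.02 s.
2. by pumping, its pin has come fully out (value of joint pin_a_out above 0.025 m), for 0.1 s.
At the end, for the whole second after the job is handed in: both indicator pins stand out more than 25 mm of their 28 mm, both plungers are up (pressed less than 2 mm), and the loose things are at rest (value of joint each of pin_a_out, pin_b_out above 0.025 m and value of joint each of plunger_a_press, plunger_b_press below 0.002 m and linear speed of each of carton, screwdriver, glue below 0.02 m/s); the robot touches nothing.
It fails at once if an indicator pin is touched by the robot (more than 1 N) (contact force between any of the fingers, the arm and pin_a above 1 N or contact force between any of the fingers, the arm and pin_b above 1 N).
It fails at once if the other lifter's plunger is pressed (more than 4 mm) (value of joint plunger_b_press above 0.004 m).
It fails at once if the other lifter's pin is driven back in (value of joint pin_b_out below 0.024 m).
It fails at once if a loose thing is moved more than 20 mm or lifted (distance of any of carton, screwdriver, glue from where it was at the start of the episode above 0.02 m).
It also fails if it takes over 42 s, if anything falls off the work surface, if the arm or the gripper's body presses on something with over 40 N, if the wrist force passes 120 N, or if a joint passes its speed limit or range.

## Working session

There is one attempt and no reset: what is moved stays moved. The work goes in short steps, Python scripts to look and compute and a shell command to move; the robot and the scene stay as the last step left them, time stands still between calls to the robot, and variables do not carry over. Pictures are saved under pics/ and viewed, at most 10 in all, crops included, and the job is handed in when it is done.

```bash
mkdir -p pics; cat > h.py <<'E'
import numpy as np,cv2
from scipy.spatial.transform import Rotation as R
from plant import get_state, viewer, sign_off, ctrl
def cam(name,st=None):
    p=viewer.camera_params(name); return p
def pose(name):
    p=viewer.camera_params(name)
    if 'hand_eye' in p:
        s=get_state(); T=np.eye(4); T[:3,:3]=R.from_quat(s['tcp_rot']).as_matrix(); T[:3,3]=s['eef_pos']
        T=T@np.array(p['hand_eye'])
    else:
        T=np.eye(4); a=np.array(p['attitude'],float)
        T[:3,:3]=a if a.shape==(3,3) else R.from_quat(a).as_matrix(); T[:3,3]=p['xyz']
    return p,T
def ray(p,T,uv):
    f=200/np.tan(np.radians(p['fov_y'])/2)
    d=np.array([(uv[0]-p['cx'])/f,-(uv[1]-p['cy'])/f,-1]); return T[:3,3],T[:3,:3]@d
def hit(p,T,uv,z):
    o,d=ray(p,T,uv); return o+d*(z-o[2])/d[2]
E
python3 - <<'E'
from h import *
for c in ['top','scene','wrist']:
    p,T=pose(c); print(c,p)
    cv2.imwrite(f'pics/{c}0.png',viewer.read_camera(c))
    for n,z in [('knob_top_a',.111),('pin_top_a',.09),('lifter_a',.02),('carton',.02),('glue',0)]:
        for r in viewer.pinpoint(c,n):
            uv=np.array(r['xy'])*[640,400]; print(n,round(r['confidence'],2),uv.round(),hit(p,T,uv,z).round(3))
print(get_state())
E
```

```text
top {'fov_y': 55.907243056837096, 'cx': 324.36195493836226, 'cy': 190.46485712312835, 'xyz': array([0.42019872, 0.01969367, 1.06521867]), 'attitude': array([ 0.0408878 , -0.05789945, -0.70377406,  0.706879  ])}
knob_top_a 0.7 [411. 203.] [ 0.522 -0.225  0.111]
knob_top_a 0.5 [266. 183.] [0.573 0.145 0.111]
pin_top_a 0.35 [411. 181.] [ 0.584 -0.232  0.09 ]
pin_top_a 0.26 [475. 200.] [ 0.534 -0.4    0.09 ]
lifter_a 0.94 [390. 196.] [ 0.554 -0.188  0.02 ]
lifter_a 0.76 [262. 202.] [0.535 0.167 0.02 ]
carton 0.66 [316. 212.] [0.506 0.019 0.02 ]
glue 0.69 [473. 200.] [ 0.546 -0.432  0.   ]
glue 0.45 [263. 182.] [0.592 0.169 0.   ]
scene {'fov_y': 53.1225622285476, 'cx': 306.41663621732044, 'cy': 195.63812669083535, 'xyz': array([ 1.30703395, -0.57868941,  0.90260882]), 'attitude': array([0.3811511 , 0.18307963, 0.40906553, 0.80862295])}
knob_top_a 0.6 [346. 176.] [0.556 0.161 0.111]
knob_top_a 0.52 [238. 218.] [ 0.523 -0.224  0.111]
pin_top_a 0.48 [243. 232.] [ 0.562 -0.23   0.09 ]
lifter_a 0.91 [342. 193.] [0.531 0.171 0.02 ]
lifter_a 0.63 [251. 240.] [ 0.54  -0.198  0.02 ]
carton 0.68 [
[... 585 characters left out ...]
y([-1.27103279e+00,  2.86290644e-01,  1.57668734e+00, -3.64610836e-05,
        1.27856716e+00, -1.49984791e-01]), 'dq': array([ 6.63388985e-05, -1.89903135e-04,  2.25460245e-03, -4.70818539e-04,
       -4.79831621e-05, -1.15745658e-03]), 'joint_efforts': array([-4.20062488e-04, -4.05965424e+01, -2.92943376e+01, -2.25732197e-04,
        5.34167284e-04,  5.35635664e-06]), 'eef_pos': array([ 0.29347623, -0.60786054,  0.23133798]), 'tcp_rot': array([ 9.74821002e-01,  2.22988817e-01, -1.56315803e-05,  2.49935065e-05]), 'contact_force': array([-1.10765759, -0.67435149, -0.31491222]), 'wrist_torque': array([ 0.03185116, -0.01581285, -0.00271534]), 'finger_force': 0.0, 'opening': 1.0039240143304877}
```

```bash
python3 - <<'E'
import cv2
a=cv2.imread('pics/top0.png')[130:260,220:510];b=cv2.imread('pics/scene0.png')[130:320,130:400]
cv2.imwrite('pics/c_top.png',cv2.resize(a,None,fx=2.7,fy=2.7,interpolation=3))
cv2.imwrite('pics/c_scene.png',cv2.resize(b,None,fx=2.9,fy=2.9,interpolation=3))
E
```

```text
(no output)
```

View pics/c_top.png

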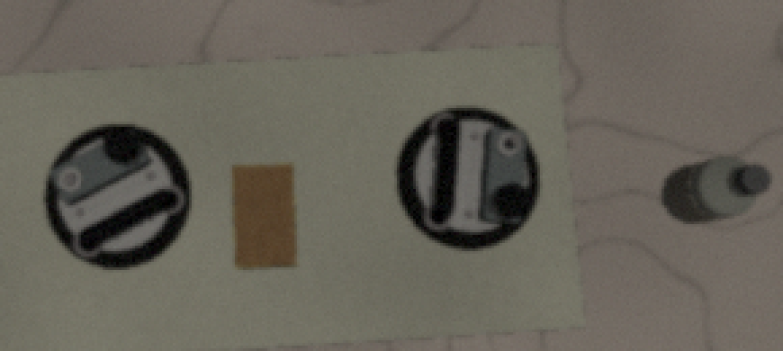

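View pics/c_scene.png

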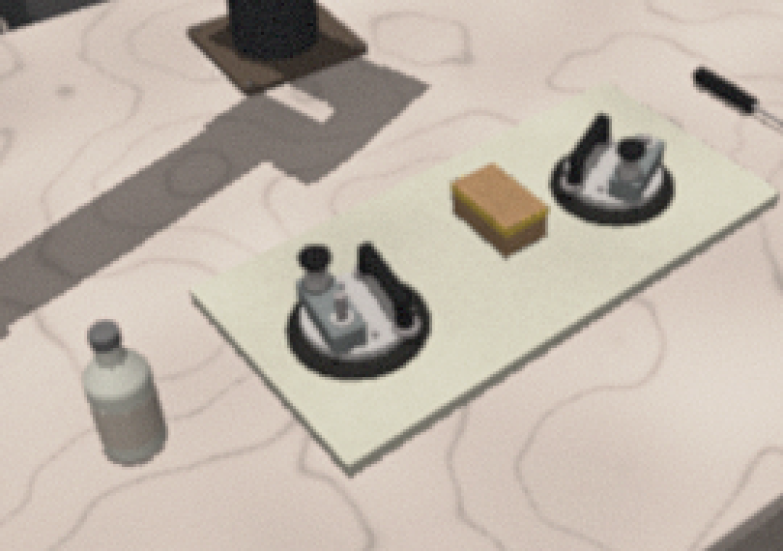

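The near lifter (crop 355,315; y≈-0.2) seems to have its pin out (342,300). The far one (crop 612,175; y≈+0.16) shows no pin from here. I'll confirm with the wrist camera before touching anything.

```bash
python3 -m handwheel '[[[0,0.029,-0.029,0,0],[0,0.029,-0.029,0,0],[0,0.029,-0.029,0,0],[0,0.029,-0.029,0,0],[0,0.029,-0.029,0,0],[0,0.029,-0.029,0,0],[0,0.029,-0.029,0,0],[0,0.029,-0.029,0,0],[0,0.029,-0.029,0,0],[0,0.029,-0.029,0,0],[0,0.029,-0.029,0,0],[0,0.029,-0.029,0,0]]]'
python3 -m handwheel '[[[0,0.029,-0.029,0,0],[0,0.029,-0.029,0,0],[0,0.029,-0.029,0,0],[0,0.029,-0.029,0,0],[0,0.029,-0.029,0,0],[0,0.029,-0.029,0,0],[0,0,0,0,-7],[0,0,0,0,-7],[0,0,0,0,-7],[0,0,0,0,-7],[0,0,0,0,-7],[0,0,0,0,-7]]]'
python3 -m handwheel '[[[0,0,0,0,-7],[0,0,0,0,-7],[0,0,0,0,-7],[0,0,0,0,-7],[0,0,0,0,-7],[0,0,0,0,-7],[0,0,0,0,-7],[0,0,0,0,-7],[0,0,0,0,0],[0,0,0,0,0]]]'
cat > look.py <<'E'
from h import *
import sys
p,T=pose('wrist'); im=viewer.read_camera('wrist'); cv2.imwrite(f'pics/{sys.argv[1]}.png',im)
s=get_state(); M=R.from_quat(s['tcp_rot']).as_matrix(); print(s['time'],s['eef_pos'].round(4),M.round(3).tolist())
for n,z in [('knob_top_a',.111),('pin_top_a',.078),('lifter_a',.02)]:
    for r in viewer.pinpoint('wrist',n):
        uv=np.array(r['xy'])*[640,400]; w=hit(p,T,uv,z); print(n,round(r['confidence'],2),uv.round(),w.round(4),'tool',(M.T@(w-s['eef_pos'])).round(4))
E
python3 look.py w1
```

```text
time: 1.9
eef_pos: [0.4559, -0.1412, 0.2318]
tcp_rot: [0.975, 0.223, 0.0, 0.0]
contact_force: [1.5, -0.1, -0.2]
opening: 0.0
finger_force: 0.0
time: 2.9
eef_pos: [0.5366, 0.0894, 0.2314]
tcp_rot: [0.828, 0.56, 0.0, 0.0]
contact_force: [1.0, 0.7, 0.3]
opening: 0.0
finger_force: 0.0
time: 3.73
eef_pos: [0.5366, 0.0892, 0.2315]
tcp_rot: [0.473, 0.881, 0.0, 0.0]
contact_force: [-0.3, 0.5, -0.6]
opening: -0.0
finger_force: 0.0
3.7833 [0.5366 0.0892 0.2314] [[-0.553, 0.833, 0.0], [0.833, 0.553, 0.0], [-0.0, 0.0, -1.0]]
knob_top_a 0.97 [388. 169.] [0.5754 0.1479 0.111 ] tool [0.0274 0.0648 0.1204]
pin_top_a 0.54 [391. 101.] [0.5453 0.2037 0.078 ] tool [0.0906 0.0705 0.1534]
lifter_a 0.8 [353. 126.] [0.5347 0.166  0.02  ] tool [0.065  0.0409 0.2114]
lifter_a 0.51 [228. 333.] [ 0.5524 -0.1953  0.02  ] tool [-0.2457 -0.1444  0.2114]
```

View pics/w1.png

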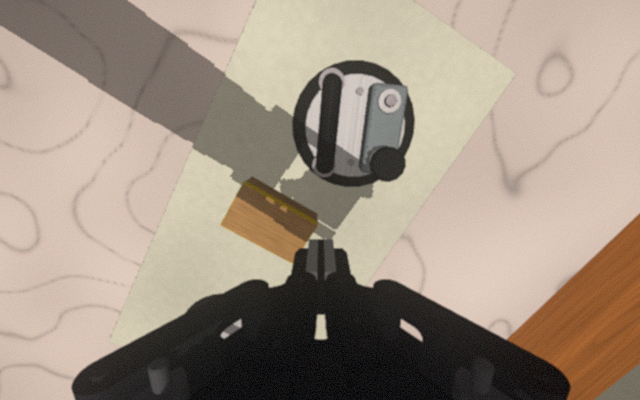

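The pin at (391,101) sits flush in its collar, so this lifter is the sunken one; its knob is at (388,169).

```bash
python3 -m handwheel '[[[0,0.014,0.033,0,0],[0,0.013,0.032,0,0],[0,0,0,0.035,0],[0,0,0,0.035,0],[0,0,0,0.02,0],[0,0,0,0,0],[0,0,0,0,0]]]'
python3 look.py w2
```

```text
time: 4.52
eef_pos: [0.5748, 0.1477, 0.1401]
tcp_rot: [0.472, 0.882, -0.001, -0.001]
contact_force: [0.4, 0.1, 1.0]
opening: -0.002
finger_force: 0.0
4.5667 [0.5763 0.1478 0.1423] [[-0.555, 0.832, 0.001], [0.832, 0.555, 0.0], [-0.001, 0.001, -1.0]]
knob_top_a 0.86 [321. 226.] [0.572  0.1529 0.111 ] tool [ 0.0066 -0.0008  0.0313]
pin_top_a 0.76 [332. 137.] [0.5475 0.2027 0.078 ] tool [0.0617 0.0065 0.0642]
pin_top_a 0.75 [329. 133.] [0.5445 0.2041 0.078 ] tool [0.0645 0.0048 0.0642]
lifter_a 0.58 [299. 161.] [0.5375 0.1658 0.02  ] tool [ 0.0366 -0.0223  0.1222]
```

View pics/w2.png

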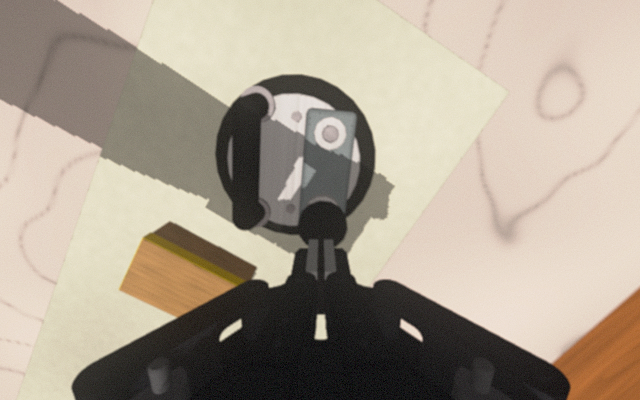

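The knob circle is centred at about (323,222), roughly 6 mm ahead of the fingertips. I'll correct that and press.

```bash
python3 -m handwheel '[[[0,0.006,0,0.02,0],[0,0,0,0.008,0],[0,0,0,0.005,0],[0,0,0,0.004,0],[0,0,0,0.004,0],[0,0,0,0,0],[0,0,0,0,0]]]'
```

```text
time: 5.3
eef_pos: [0.5722, 0.1529, 0.1014]
tcp_rot: [0.471, 0.882, -0.0, -0.001]
contact_force: [-4.1, -0.8, 6.7]
opening: 0.003
finger_force: 2.8
```

```bash
python3 -m handwheel '[[[0,0,0,0.003,0],[0,0,0,0.002,0],[0,0,0,0,0],[0,0,0,0,0]]]'
```

```text
time: 5.63
eef_pos: [0.5726, 0.1529, 0.0973]
tcp_rot: [0.471, 0.882, 0.0, -0.0]
contact_force: [-4.9, 1.3, 7.0]
opening: -0.003
finger_force: 3.5
```

```bash
python3 -m handwheel '[[[0,0,0,0.002,0],[0,0,0,0,0],[0,0,0,0,0]]]'
python3 -m handwheel '[[[0,0,0,-0.006,0],[0,0,0,-0.006,0],[0,0,0,-0.008,0],[0,0,0,-0.005,0],[0,0,0,0,0],[0,0,0,0,0]]]'
python3 look.py w3
```

```text
time: 5.88
eef_pos: [0.5727, 0.1529, 0.097]
tcp_rot: [0.471, 0.882, -0.0, -0.0]
contact_force: [-7.5, -0.9, 14.1]
opening: 0.001
finger_force: 7.1
time: 6.38
eef_pos: [0.5727, 0.1527, 0.1187]
tcp_rot: [0.471, 0.882, 0.0, 0.0]
contact_force: [-0.3, -0.3, 0.2]
opening: -0.003
finger_force: 0.0
6.4333 [0.5723 0.1527 0.1181] [[-0.556, 0.831, -0.0], [0.831, 0.556, -0.0], [0.0, -0.0, -1.0]]
pin_top_a 0.58 [332. 147.] [0.5474 0.2034 0.078 ] tool [0.056  0.0075 0.0401]
lifter_a 0.61 [294. 170.] [0.5362 0.1656 0.02  ] tool [ 0.0308 -0.0228  0.0981]
```

View pics/w3.png

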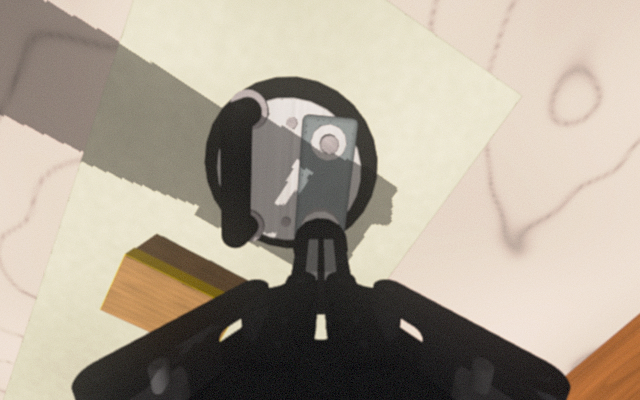

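The stop is reached at z≈0.097 (the force jumps to 14 N), and the pin at (329,145) now looks slightly raised. I'll do more strokes.

```bash
python3 -m handwheel '[[[0,0,0,0.008,0],[0,0,0,0.008,0],[0,0,0,0.007,0],[0,0,0,0,0],[0,0,0,0,0],[0,0,0,0,0]]]'
python3 -m handwheel '[[[0,0,0,-0.007,0],[0,0,0,-0.008,0],[0,0,0,-0.008,0],[0,0,0,0,0],[0,0,0,0,0]]]'
python3 -m handwheel '[[[0,0,0,0.008,0],[0,0,0,0.008,0],[0,0,0,0.007,0],[0,0,0,0,0],[0,0,0,0,0],[0,0,0,0,0]]]'
python3 -m handwheel '[[[0,0,0,-0.007,0],[0,0,0,-0.008,0],[0,0,0,-0.008,0],[0,0,0,0,0],[0,0,0,0,0]]]'
python3 look.py w4
```

```text
time: 7.08
eef_pos: [0.5734, 0.1528, 0.097]
tcp_rot: [0.471, 0.882, 0.0, 0.001]
contact_force: [-2.2, -1.2, 9.7]
opening: -0.001
finger_force: 4.8
time: 7.5
eef_pos: [0.5721, 0.1528, 0.1181]
tcp_rot: [0.471, 0.882, -0.0, -0.0]
contact_force: [-0.2, 0.4, -0.4]
opening: -0.0
finger_force: 0.0
time: 8.0
eef_pos: [0.5731, 0.1528, 0.097]
tcp_rot: [0.471, 0.882, 0.0, 0.0]
contact_force: [-3.1, 0.2, 11.0]
opening: -0.002
finger_force: 5.9
time: 8.42
eef_pos: [0.572, 0.1527, 0.1179]
tcp_rot: [0.471, 0.882, -0.0, -0.0]
contact_force: [-0.1, 0.2, -0.2]
opening: -0.003
finger_force: 0.0
8.4667 [0.5716 0.1527 0.1174] [[-0.556, 0.831, -0.002], [0.831, 0.556, -0.0], [0.001, -0.001, -1.0]]
knob_top_a 0.92 [319. 251.] [0.5717 0.1509 0.111 ] tool [-0.0015 -0.001   0.0064]
pin_top_a 0.7 [335. 150.] [0.5492 0.203  0.078 ] tool [0.0543 0.0094 0.0395]
lifter_a 0.92 [293. 168.] [0.5338 0.1662 0.02  ] tool [ 0.0322 -0.0238  0.0975]
```

View pics/w4.png

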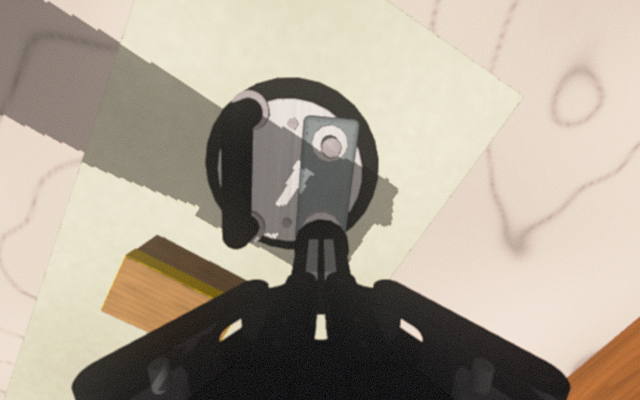

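The pin top at (331,147) is growing and offset from its collar. I'll do three more strokes, then compare its size numerically.

```bash
for i in 1; do python3 -m handwheel '[[[0,0,0,0.008,0],[0,0,0,0.008,0],[0,0,0,0.007,0],[0,0,0,0,0],[0,0,0,0,0],[0,0,0,0,0],[0,0,0,-0.007,0],[0,0,0,-0.008,0],[0,0,0,-0.008,0],[0,0,0,0,0],[0,0,0,0,0]]]'; done
python3 -m handwheel '[[[0,0,0,0.008,0],[0,0,0,0.008,0],[0,0,0,0.007,0],[0,0,0,0,0],[0,0,0,0,0],[0,0,0,0,0]]]'
python3 -m handwheel '[[[0,0,0,-0.007,0],[0,0,0,-0.008,0],[0,0,0,-0.008,0],[0,0,0,0,0],[0,0,0,0,0]]]'
python3 -m handwheel '[[[0,0,0,0.008,0],[0,0,0,0.008,0],[0,0,0,0.007,0],[0,0,0,0,0],[0,0,0,0,0],[0,0,0,0,0]]]'
python3 -m handwheel '[[[0,0,0,-0.007,0],[0,0,0,-0.008,0],[0,0,0,-0.008,0],[0,0,0,0,0],[0,0,0,0,0]]]'
python3 look.py w5
python3 - <<'E'
from h import *
p,T=pose('wrist'); f=200/np.tan(np.radians(p['fov_y'])/2)
y=np.array([-.48,.877]); k=np.array([.5725,.152])
for z in (.075,.078,.085,.092,.099,.106):
    c=T[:3,:3].T@(np.r_[k+.06*y,z]-T[:3,3]); print(z,p['cx']-f*c[0]/c[2],p['cy']+f*c[1]/c[2],'diam',12e-3*f/-c[2])
t=[cv2.resize(cv2.imread(f'pics/{n}.png')[100:190,290:380],None,fx=2.9*1,fy=2.9,interpolation=3) for n in('w3','w4','w5')]
cv2.imwrite('pics/cmp.png',np.hstack(t))
E
```

```text
time: 9.53
eef_pos: [0.5719, 0.1527, 0.1179]
tcp_rot: [0.471, 0.882, -0.0, -0.0]
contact_force: [-0.4, 1.0, 0.3]
opening: 0.001
finger_force: 0.0
time: 10.03
eef_pos: [0.5729, 0.1528, 0.097]
tcp_rot: [0.471, 0.882, 0.0, 0.0]
contact_force: [-2.1, -0.5, 12.4]
opening: -0.005
finger_force: 6.3
time: 10.45
eef_pos: [0.5717, 0.1527, 0.1176]
tcp_rot: [0.471, 0.882, -0.0, -0.001]
contact_force: [-0.9, -0.2, 0.6]
opening: 0.002
finger_force: 0.0
time: 10.95
eef_pos: [0.5728, 0.1528, 0.097]
tcp_rot: [0.471, 0.882, -0.0, 0.0]
contact_force: [-4.1, -0.7, 12.8]
opening: -0.005
finger_force: 6.4
time: 11.37
eef_pos: [0.5717, 0.1527, 0.1176]
tcp_rot: [0.471, 0.882, -0.0, -0.001]
contact_force: [0.3, -0.4, 0.3]
opening: -0.003
finger_force: 0.0
11.4167 [0.5714 0.1527 0.1172] [[-0.556, 0.831, -0.002], [0.831, 0.556, -0.0], [0.001, -0.002, -1.0]]
knob_top_a 0.66 [321. 253.] [0.5731 0.1504 0.111 ] tool [-0.0028  0.0002  0.0062]
pin_top_a 0.57 [331. 150.] [0.5469 0.2018 0.078 ] tool [0.0544 0.007  0.0392]
lifter_a 0.95 [294. 171.] [0.5357 0.1647 0.02  ] tool [ 0.0298 -0.0228  0.0972]
0.075 329.5827346189212 142.9034894860237 diam 18.38317851914798
0.078 329.72800819641776 143.2873168409114 diam 18.681116952411514
0.085 330.08601213173137 144.23319912658783 diam 19.415339468491986
0.092 330.473308550052 145.25647508883253 diam 20.2096373034564
0.099 330.8936459456301 146.36704862522782 diam 21.071698162965394
0.106 331.35144089229385 147.57658876657302 diam 22.01057990261411
```

View pics/cmp.png

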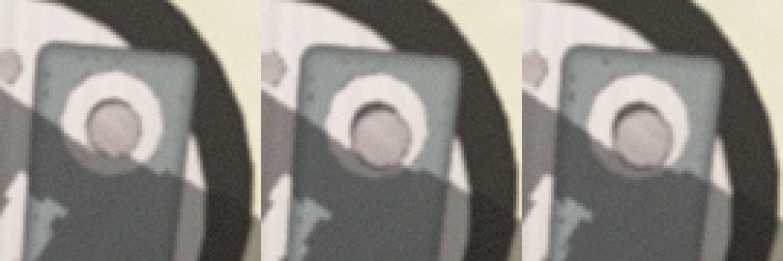

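The pin looks the same in w4 and w5 (middle and right, about 62/2.9 ≈ 21.5 px across against 22.0 predicted for fully out), so it has reached its end. I'll retreat and check from the scene camera.

```bash
python3 -m handwheel '[[[0,0,0,-0.03,0],[0,0,0,-0.04,0],[0,0,0,-0.04,0],[0,-0.04,0,0,0],[0,-0.04,0,0,0],[0,-0.04,0,0,0],[0,-0.04,0,0,0],[0,0,0,0,0],[0,0,0,0,0],[0,0,0,0,0]]]'
python3 look.py w6
python3 - <<'E'
from h import *
a=viewer.read_camera('scene')[130:270,200:400]; w=cv2.imread('pics/w6.png')
cv2.imwrite('pics/fin.png',np.hstack([cv2.resize(a,(571,400),interpolation=3),w[0:400,200:429]]))
E
```

```text
time: 12.4
eef_pos: [0.6607, 0.0199, 0.2273]
tcp_rot: [0.471, 0.882, -0.0, -0.001]
contact_force: [-0.1, 0.4, 0.0]
opening: 0.001
finger_force: 0.0
12.45 [0.6605 0.0206 0.2276] [[-0.556, 0.831, -0.002], [0.831, 0.556, 0.001], [0.001, -0.001, -1.0]]
knob_top_a 0.81 [320.   9.] [0.5723 0.1518 0.111 ] tool [ 0.1579 -0.0002  0.1168]
knob_top_a 0.55 [ 97. 304.] [ 0.5236 -0.2176  0.111 ] tool [-0.1219 -0.2462  0.1167]
pin_top_a 0.68 [145. 333.] [ 0.5791 -0.2631  0.078 ] tool [-0.1907 -0.2254  0.1496]
lifter_a 0.81 [173. 262.] [ 0.5542 -0.1956  0.02  ] tool [-0.1208 -0.2084  0.2076]
lifter_a 0.76 [300.   9.] [0.5367 0.1643 0.02  ] tool [ 0.188  -0.0227  0.2079]
```

View pics/fin.png

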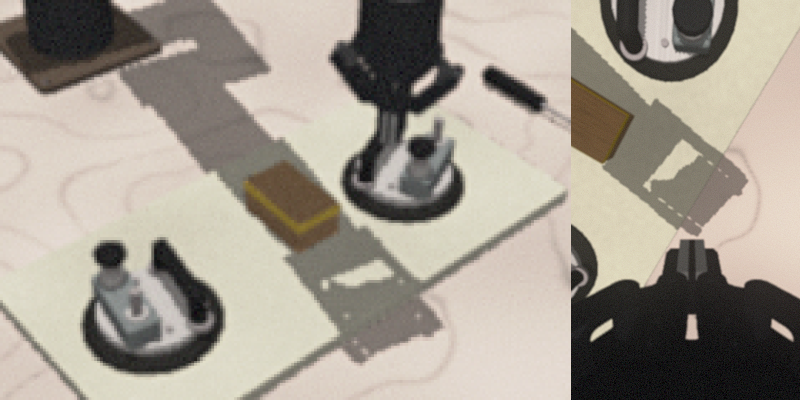

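The pumped pin now stands tall at (438,130), like the other lifter's. The knob at (422,150) looks a bit low, so I'll compare it with the first picture.

```bash
python3 - <<'E'
from h import *
n=viewer.read_camera('scene'); o=cv2.imread('pics/scene0.png'); cv2.imwrite('pics/scene1.png',n)
for q in range(3):
    pass
for nm,(x,y) in dict(far=(338,174),near=(226,206)).items():
    t=o[y:y+14,x:x+20]; r=cv2.matchTemplate(n[y-8:y+22,x-8:x+28],t,cv2.TM_CCOEFF_NORMED); print(nm,cv2.minMaxLoc(r)[1::2])
p,T=pose('scene'); f=200/np.tan(np.radians(p['fov_y'])/2)
for z in (.111,.097):
    c=T[:3,:3].T@(np.array([.5725,.152,z])-T[:3,3]); print(z,p['cx']-f*c[0]/c[2],p['cy']+f*c[1]/c[2])
for r in viewer.pinpoint('scene','knob_top_a'): print(r['confidence'],np.array(r['xy'])*[640,400])
s=[cv2.resize(i[160:215,320:375],(390,390),interpolation=3) for i in(o,n)]
cv2.imwrite('pics/cmp2.png',np.hstack(s))
E
```

```text
far (0.9195635914802551, (8, 8))
near (0.9983449578285217, (8, 8))
0.111 347.6068547913281 179.97478320367676
0.097 347.255405987958 183.3710932728637
0.58 [234.88 219.  ]
0.49 [348.928 179.6  ]
```

View pics/cmp2.png

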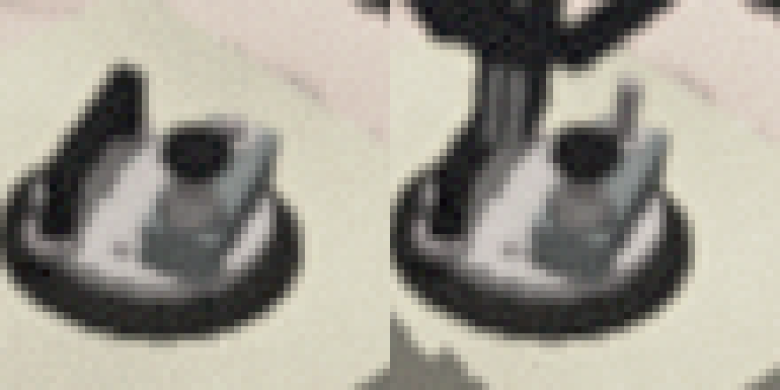

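The knob is back at its starting height (y≈150 in both crops) and the pin stands out behind it at (627,110). Nothing else has moved.

```bash
python3 -c "from plant import sign_off; print(sign_off())"
```

```text
the job is handed in; nothing more can be done
None
```

I pumped the sunken lifter (the one at y≈+0.16 m) with six full strokes; in the pictures its pin is fully out and its plunger back up, with the other lifter and the carton undisturbed, and the job is handed in (no verdict was returned).

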